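# Take the round pot off the hanging rail

### The arm

A 6-joint arm with a two-finger parallel gripper is mounted at the origin on a cart in front of the work surface, level with it; the furniture and walls round the work are solid. World frame = base frame: x ahead of the robot, y to its left, z up, the work surface at z = 0. Lengths are in m, angles in rad, forces in N, time in s.
With the tool pointing down it reaches from about 0.425 to 0.95 m from the base axis. Payload 3.5 kg.
Tool frame: the origin (TCP) lies on the centre line of the jaws, within the pads' length; the fingertips stand 25 mm ahead of it and the grasp point (between the pads) lies 6 mm ahead of it (ctrl.finger_overhang is the distance from the TCP to the fingertips, in m); z points along the fingers, y is the line along which they close (so a half turn about z gives the same grasp; the last joint's range is limited). The gripper opens to 85 mm and grips with 20 to 120 N. Pads are 22 mm wide; open, the fingers measure 114 mm over their backs; the gripper's body (76 mm by 85 mm) begins 54 mm behind the grasp point. The pads swing forward as they close: fully open they stand 13 mm farther back than shut.
Start: joints at [-0.15, 0.286, 1.577, -0, 1.279, -0.15], TCP at [0.675, 0, 0.217] pointing down, gripper open.
Joint ranges: [-2.77, 2.77], [-0.9, 2.22], [0.21, 2.48], [-1.53, 4.67], [0.24, 2.81], [-2.84, 2.84]. Speed limits (rad/s): [2.79, 2.79, 3.14, 3.14, 3.14, 3.14].

### API

Orientations are given as a unit quaternion [x, y, z, w].
In Python, from plant import get_state, imaging, job, ctrl gives the robot as it stands.
- The arm moves only by the tool jog_arm, never from a script. Its argument "increments" is a list of rows, each an object of numbers: "dx", "dy", "dz": the shift along the world's x, y, z each as a share of 12 cm, from -1 to 1; "ax", "ay", "az": the turn, a rotation vector about the world's x, y, z each as a share of pi/2 rad, from -1 to 1; "gripper": the gripper command: -1 is shut, 1 is fully open, values between are in proportion. A call has 1 to 10 rows; each row is the pose to reach, as a shift and turn from the pose commanded when the call began; what a row does not reach only later rows make up. A row lasts 1/10 s, in which the tool goes at most 50 mm and 8.59 degrees, less where a joint would pass 70% of its speed; a pose out of reach is approached as far as the arm can. A call with a number of a shift or a turn outside -1 to 1 is refused whole. A call with a gripper value outside its range is refused whole. The fingers move at their own pace and stop on an object; "force" is the grip in N (left out, the last holds). Time passes only in rows, so rows that repeat a pose let the fingers close. It gives the time, the measured TCP pose, the force, the opening and the grip force at its end, in the units of the state.
- get_state(): the state, without advancing time (a new reading comes with each control period).
- imaging.read_camera(name): name is "scene" or "side" or "wrist"; returns a dict with "frame" (384x512x3 uint8, blue, green, red), "depth" (384x512 float32, m along the optical axis (not along the pixel's ray), 0 where there is no reading), "camera_matrix" (3x3 intrinsics, pixels), "extrinsics" (4x4, takes a point from camera to world coordinates); the wrist camera has in their place "mount" (4x4, takes a point from camera to tool coordinates, whose origin is the TCP and whose axes are the flange's). Camera axes: x right, y up, looking along -z (the intrinsics and any distortion apply to the point x, -y, -z); pixel columns grow to the right and rows downward; lengths in m; the calibration is good to about 2 mm. A picture is of the moment at which its call begins: read the wrist's pose just before it.
- job.sign_off(): hands the job in; it is judged then, once.
The state is a dict: "time": time; "qpos": joint angles; "dq": joint speeds; "joint_efforts": joint torques, N m; "eef_pos": TCP position; "tcp_rot": TCP orientation; "contact_force": force on the tool from outside, world axes, zero at the start; "wrist_torque": the same for the moment, N m; "opening": opening from 0.0 (shut) to 1.0 (fully open); "finger_force": force on a finger pad.
Only numpy, scipy, OpenCV 4.12 (cv2) and the standard library are available. Lean on these libraries where they do the work, as an engineer would, in place of code of your own. Each camera call takes 0.05 s, during which the arm holds its last target. There are 200 camera calls.

### The job

Lift the short round pot up off the kitchen rail it hangs on and set it down, upright, in the middle of the round cork mat at the front of the worktop. Lower it onto the mat rather than dropping it, let go of it, and leave the tall square pot hanging where it is.

Things in the scene. Friction and masses are not known exactly. Their poses are not given: they have to be found in the camera images.
- round_pot: The pot to take: short, white, round, open top, 56 mm outside diameter, 80 mm high, 0.16 kg. Origin: on its axis at the underside; z up. On its +x side a flat hook 24 mm wide, level with the rim, reaches over the bar to 46 mm from the axis and 25 mm down behind it: lift 25 mm or more, then move off to its -x side. Hangs loosely, leaning 2 to 3 degrees. Its +y and -y sides are free to grip.
- square_pot: The other pot, which stays hanging beside it: white, square, 54 x 54 mm and 120 mm high, with the same hanger; about 140 mm from the round pot along the bar, on either side. Origin: on its axis, at its underside; z up, +x towards the rail.
- rail: Fixed rail stand: dark wooden foot 90 x 260 x 15 mm, two posts, and in front of them a flat steel bar 260 mm long (y), 7 mm thick (x), 40 mm high, top edge 170 mm above the worktop. The pots hang on its -x side, axes 38 mm in front of the bar's middle, rims 173 mm above the worktop. Origin: underside of the foot, below the bar's middle.
- mat: Round cork mat lying fixed on the front strip of the worktop, 92 mm diameter, 8 mm thick. Origin: centre of its underside.
Not all that is in view belongs to the job. There is more than one size of the mat; the one meant has the size given above.

How it is judged:
On the way, in this order (a step that is already met when the one before it is completed fails the run):
1. the round pot is lifted in the gripper until its hook is clear above the bar (z of round_pot in the frame of rail above 0.116 m and contact force between the fingers and round_pot above 0.5 N), for 0.1 s.
2. the round pot is lowered over the mat, to within 15 mm above it, still in the gripper (horizontal distance between round_pot and mat below 0.025 m and z of round_pot in the frame of mat below 0.023 m and contact force between the fingers and round_pot above 0.5 N).
At the end, for the whole second after the job is handed in: The round pot stands at rest and released on the cork mat, upright within 10 degrees, its axis within 20 mm of the mat's centre; the square pot still hangs on the rail within 20 mm of where it was (horizontal distance between round_pot and mat below 0.02 m and z of round_pot in the frame of mat between 0.004 and 0.012 m and angle between round_pot's own z axis and vertical below 0.17 rad and linear speed of round_pot below 0.02 m/s and distance of square_pot from where it was at the start of the episode below 0.02 m); the robot touches nothing.
It also fails if it takes over 43 s, if anything falls off the work surface, if the arm or the gripper's body presses on something with over 40 N, if the wrist force passes 120 N, or if a joint passes its speed limit or range.

## Working session

There is one attempt and no reset: what is moved stays moved. The work goes in short steps, Python scripts to look and compute and a tool call to move; the robot and the scene stay as the last step left them, time stands still between calls to the robot, and variables do not carry over. Pictures are saved under pics/ and viewed, at most 10 in all, crops included, and the job is handed in when it is done.

Besides the shell and the picture viewer there is one more tool, called after "Emit:" as name(argument=value, ...) on one line, values as JSON. jog_arm: Moves the arm, as the interface text tells. Shift numbers are shares of 12 cm and turn numbers shares of pi/2 rad, none past 1 either way. Its arguments: {"type":"object","properties":{"increments":{"type":"array"},"force":{"type":"number"}},"required":["increments"]}

```bash
mkdir -p pics; cat > h.py <<'E'
import numpy as np, cv2
from plant import get_state, imaging, job, ctrl
def grab(n):
    d=imaging.read_camera(n); np.savez(f'/tmp/{n}.npz',**{k:np.asarray(v) for k,v in d.items()}); return d
def cloud(d):
    K=np.asarray(d['camera_matrix']);z=np.asarray(d['depth']);v,u=np.mgrid[:z.shape[0],:z.shape[1]]
    X=(u-K[0,2])/K[0,0]*z;Y=(v-K[1,2])/K[1,1]*z
    P=np.stack([X,-Y,-z],-1);T=np.asarray(d['extrinsics']);return P@T[:3,:3].T+T[:3,3]
E
python3 - <<'E'
from h import *
a=grab('scene');b=grab('side');print(a.keys())
cv2.imwrite('pics/a.png',cv2.resize(a['frame'],(800,600)));cv2.imwrite('pics/b.png',cv2.resize(b['frame'],(800,600)))
for d in(a,b):print(np.round(d['extrinsics'],3))
E
```

```text
dict_keys(['frame', 'depth', 'camera_matrix', 'extrinsics'])
[[-0.931 -0.277  0.239  0.712]
 [ 0.365 -0.666  0.65   0.475]
 [-0.021  0.692  0.721  0.692]
 [ 0.     0.     0.     1.   ]]
[[-1.    -0.002 -0.002  0.509]
 [-0.    -0.568  0.823  0.937]
 [-0.003  0.823  0.568  0.789]
 [ 0.     0.     0.     1.   ]]
```

View pics/a.png

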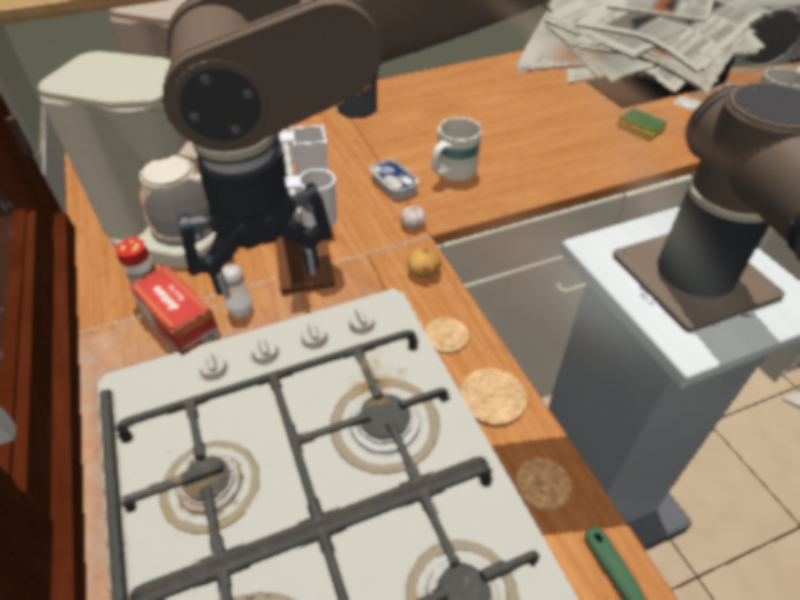

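View pics/b.png

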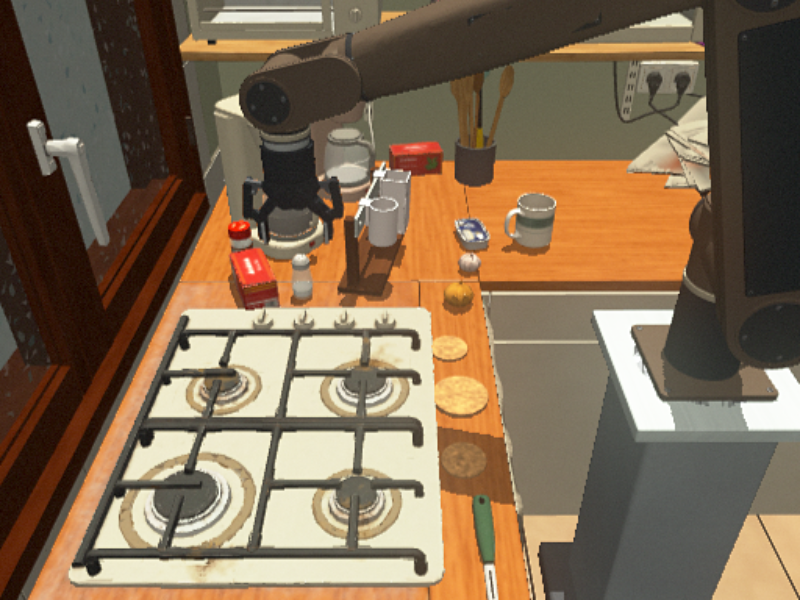

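The scene view (blurred) and side view both show the round pot (side ~(383,220)) on the near (+y) side of the square pot (~(397,190)). There are three cork mats, at side (449,348), (460,396) and (464,460), which I'll measure.

```bash
python3 - <<'E'
from h import *
for n in('side','scene'):
    d=dict(np.load(f'/tmp/{n}.npz'));P=cloud(d);s=.64
    pts={'side':[(449,348),(460,396),(464,460)],'scene':[(447,334),(494,396),(543,483)]}[n]
    hsv=cv2.cvtColor(d['frame'],cv2.COLOR_BGR2HSV)
    for u,v in pts:
        c=P[int(v*s),int(u*s)]
        m=(P[...,2]>.0045)&(P[...,2]<.013)&(np.hypot(P[...,0]-c[0],P[...,1]-c[1])<.07)
        q=P[m];
        k=cv2.minEnclosingCircle(q[:,:2].astype(np.float32)) if len(q) else 0
        print(n,c.round(3),m.sum(),k, np.ptp(q,axis=0) if len(q) else 0,'area D',)
    # objects
    for lo,hi in((.1,.19),):
        m=(P[...,2]>lo)&(P[...,2]<hi)&(P[...,0]>.45)&(P[...,0]<.9)&(P[...,1]>-.35)&(P[...,1]<.2)&(d['depth']>0)
        w=m&(hsv[...,1]<60)&(hsv[...,2]>120)
        nl,L,st,ce=cv2.connectedComponentsWithStats(w.astype(np.uint8))
        for i in range(1,nl):
            if st[i,4]>40:
                q=P[L==i];print(n,st[i],q.min(0).round(3),q.max(0).round(3),np.median(q,0).round(3))
    x,y,w,h=(205,95,75,110) if n=='side' else (160,70,70,130)
    cv2.imwrite(f'pics/c_{n}.png',cv2.resize(d['frame'][y:y+h,x:x+w],None,fx=5,fy=5,interpolation=2))
E
```

```text
side [ 0.432 -0.038  0.005] 524 ((0.4322604238986969, -0.03787997364997864), 0.0699680745601654) [0.12100058 0.12115865 0.00845764] area D
side [0.421 0.089 0.007] 962 ((0.4240308105945587, 0.08914605528116226), 0.06794959306716919) [0.12308654 0.11949449 0.00826267] area D
side [0.425 0.224 0.004] 886 ((0.4265439212322235, 0.22370615601539612), 0.06895356625318527) [0.13322194 0.1195074  0.00824777] area D
side [227 119  28  38 598] [ 0.524 -0.345  0.1  ] [ 0.601 -0.207  0.177] [ 0.556 -0.244  0.152]
scene [ 0.431 -0.036  0.005] 750 ((0.46092596650123596, -0.03597092628479004), 0.06109879910945892) [0.10011785 0.12189684 0.00728937] area D
scene [0.42  0.09  0.006] 1562 ((0.4356735944747925, 0.08945567160844803), 0.060694653540849686) [0.11379396 0.10868623 0.00672462] area D
scene [0.426 0.225 0.005] 1397 ((0.45125582814216614, 0.22495000064373016), 0.06032450497150421) [0.10460951 0.11807467 0.007838  ] area D
scene [183  98  32  45 488] [ 0.523 -0.349  0.101] [ 0.596 -0.233  0.174] [ 0.546 -0.273  0.164]
scene [190 133  11  12  63] [ 0.569 -0.269  0.101] [ 0.597 -0.206  0.167] [ 0.577 -0.248  0.115]
```

View pics/c_side.png

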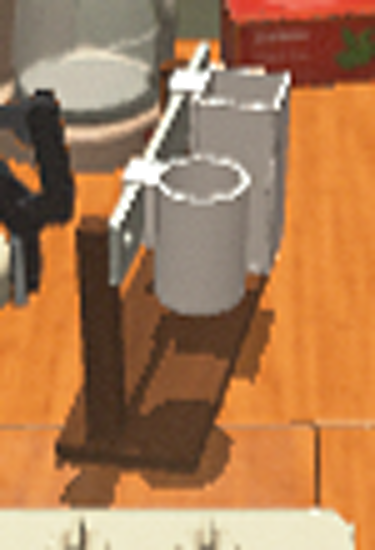

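Crop: the round pot rim ellipse spans (158..250, 158..202), bar top edge runs from (112,218) to (205,45), hook at (145,170). The gap between the pots is visible. Next I'll map these onto known heights and look at the mats.

```bash
cat >> h.py <<'E'
def ray(d,u,v,z):
    K=np.asarray(d['camera_matrix']);T=np.asarray(d['extrinsics'])
    r=T[:3,:3]@np.array([(u-K[0,2])/K[0,0],-(v-K[1,2])/K[1,1],-1]);o=T[:3,3];return o+r*(z-o[2])/r[2]
E
python3 - <<'E'
from h import *
d=dict(np.load('/tmp/side.npz'))
c=lambda x,y,z:ray(d,205+x/5-.5,95+y/5-.5,z).round(4)
for nm,x,y,z in[('L',158,180,.173),('R',250,180,.173),('top',203,158,.173),('bot',203,202,.173),('hook',145,170,.173),('barnear',112,218,.17),('barfar',205,45,.17),('sqhook',190,82,.173),('sqFL',192,104,.173),('sqFR',277,106,.173),('sqBR',290,74,.173),('sqBL',210,68,.173),
 ('footNL',58,450,.015),('footNR',195,468,.015)]:print(nm,c(x,y,z))
f=d['frame'][205:325,265:335];cv2.imwrite('pics/mats.png',cv2.resize(f,None,fx=5,fy=5,interpolation=2))
E
```

```text
L [ 0.5772 -0.2615  0.173 ]
R [ 0.5226 -0.2612  0.173 ]
top [ 0.5512 -0.2902  0.173 ]
bot [ 0.5498 -0.2335  0.173 ]
hook [ 0.5855 -0.2745  0.173 ]
barnear [ 0.6022 -0.2197  0.17  ]
barfar [ 0.5542 -0.4627  0.17  ]
sqhook [ 0.5622 -0.3982  0.173 ]
sqFL [ 0.56   -0.3655  0.173 ]
sqFR [ 0.5064 -0.3623  0.173 ]
sqBR [ 0.4978 -0.41    0.173 ]
sqBL [ 0.5499 -0.4195  0.173 ]
footNL [ 0.6414 -0.2094  0.015 ]
footNR [ 0.5567 -0.1896  0.015 ]
```

View pics/mats.png

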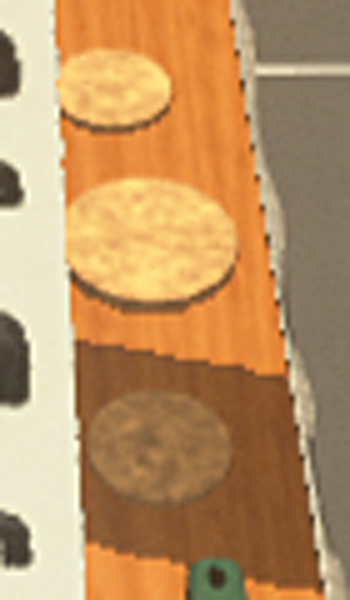

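Mats in crop: (58–171, 48–127), (66–237, 178–302), (88–232, 388–503); the last lies in shadow. I'll compute diameters.

```bash
python3 - <<'E'
from h import *
d=dict(np.load('/tmp/side.npz'))
c=lambda x,y:ray(d,265+x/5-.5,205+y/5-.5,.008)
for l,r,t,b in[(58,171,48,125),(66,237,178,298),(88,232,388,502)]:
    m=(t+b)/2;x=(l+r)/2;L,R,T,B=c(l,m),c(r,m),c(x,t),c(x,b);print('dx',L[0]-R[0],'dy',B[1]-T[1],'c',(L[0]+R[0])/2,(T[1]+B[1])/2)
s=get_state();print(s['eef_pos'],s['tcp_rot'],s['opening'],s['time'])
E
```

```text
dx 0.06236984644278071 dy 0.06775463613555033 c 0.4313692954224063 -0.035801187192418205
dx 0.08672625911769344 dy 0.08921201561879888 c 0.4190512078494425 0.08602022973268048
dx 0.06575389538072618 dy 0.06867890858910508 c 0.4243235591552418 0.2249271007982201
[6.74358077e-01 1.22898123e-04 2.15834650e-01] [ 7.07118295e-01  7.07094378e-01 -6.58840468e-04 -9.07301595e-04] 0.999505133564388 0.1
```

The middle mat fits 92 mm, the other two are about 68 mm. Its centre is about (0.420, 0.088). The pot axis is about (0.550, -0.262) and the rail yaw about -0.19. I'll move above the pot with the jaws along the rail.

Emit:
jog_arm(increments=[{"dx": -0.5,"dz": 0.4,"az": 0.1},{"dx": -1,"dy": -0.3,"dz": 0.5,"az": 0.2},{"dx": -1,"dy": -0.6,"dz": 0.5,"az": 0.3},{"dx": -1,"dy": -0.9,"dz": 0.5,"az": 0.4},{"dx": -1,"dy": -1,"dz": 0.5,"az": 0.5},{"dx": -1,"dy": -1,"dz": 0.5,"az": 0.6},{"dx": -1,"dy": -1,"dz": 0.5,"az": 0.7},{"dx": -1,"dy": -1,"dz": 0.5,"az": 0.8},{"dx": -1,"dy": -1,"dz": 0.5,"az": 0.88},{"dx": -1,"dy": -1,"dz": 0.5,"az": 0.88}])

```text
$.increments[0]: bad value
```

Emit:
jog_arm(increments=[{"dy": -0.4},{"dx": -0.04,"dy": -0.8},{"dx": -0.04,"dy": -1},{"dx": -0.04,"dy": -1},{"dx": -0.04,"dy": -1},{"dx": -0.04,"dy": -1}])

```text
$.increments[0]: bad value
```

```bash
python3 - <<'E'
from h import *
s=get_state();d=grab('wrist');print(s['eef_pos'],s['tcp_rot'],s['qpos'],s['time']);np.savez('/tmp/ws.npz',p=s['eef_pos'],q=s['tcp_rot'])
print(np.round(d['mount'],3))
cv2.imwrite('pics/w1.png',cv2.resize(d['frame'],(800,600)))
E
```

```text
[6.74358077e-01 1.22898123e-04 2.15834650e-01] [ 7.07118295e-01  7.07094378e-01 -6.58840468e-04 -9.07301595e-04] [-1.50012009e-01  2.87143311e-01  1.57804306e+00  1.71862749e-05
  1.27864878e+00 -1.49983154e-01] 0.1
[[ 0.001  0.964  0.265  0.068]
 [ 1.    -0.001 -0.001  0.   ]
 [-0.     0.265 -0.964 -0.157]
 [ 0.     0.     0.     1.   ]]
```

View pics/w1.png

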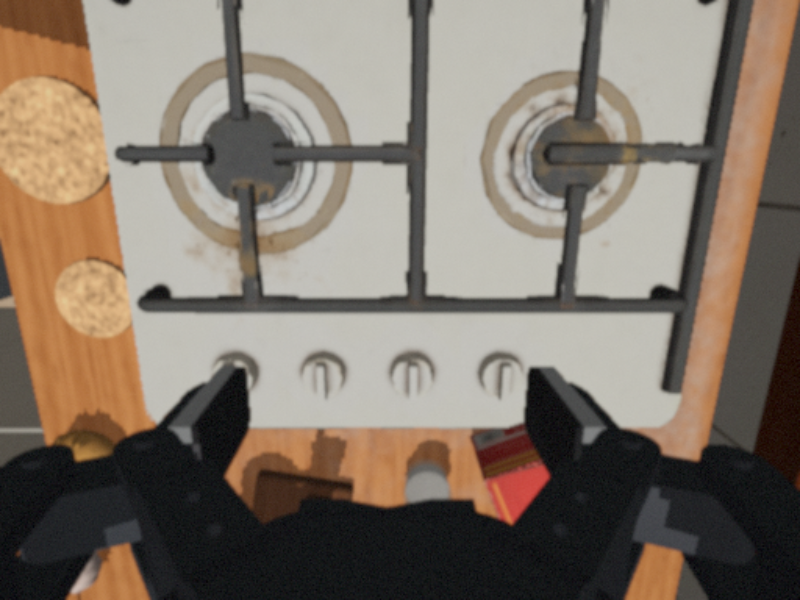

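The arm did not move: the call was refused, probably because rows need every key. The wrist view is from the start pose and shows the big mat at (48,140).

Emit:
jog_arm(increments=[{"dx": -0.4,"dy": 0,"dz": 0.4,"ax": 0,"ay": 0,"az": 0.1,"gripper": 1},{"dx": -0.7,"dy": -0.3,"dz": 0.5,"ax": 0,"ay": 0,"az": 0.2,"gripper": 1},{"dx": -1,"dy": -0.6,"dz": 0.5,"ax": 0,"ay": 0,"az": 0.3,"gripper": 1},{"dx": -1,"dy": -0.9,"dz": 0.5,"ax": 0,"ay": 0,"az": 0.4,"gripper": 1},{"dx": -1,"dy": -1,"dz": 0.5,"ax": 0,"ay": 0,"az": 0.5,"gripper": 1},{"dx": -1,"dy": -1,"dz": 0.5,"ax": 0,"ay": 0,"az": 0.6,"gripper": 1},{"dx": -1,"dy": -1,"dz": 0.5,"ax": 0,"ay": 0,"az": 0.7,"gripper": 1},{"dx": -1,"dy": -1,"dz": 0.5,"ax": 0,"ay": 0,"az": 0.8,"gripper": 1},{"dx": -1,"dy": -1,"dz": 0.5,"ax": 0,"ay": 0,"az": 0.88,"gripper": 1},{"dx": -1,"dy": -1,"dz": 0.5,"ax": 0,"ay": 0,"az": 0.88,"gripper": 1}])

```text
time: 1.15
eef_pos: [0.5547, -0.1199, 0.2767]
tcp_rot: [0.092, 0.996, 0.0, -0.0]
contact_force: [0.1, -0.1, -0.1]
opening: 0.998
finger_force: 0.0
```

Emit:
jog_arm(increments=[{"dx": 0,"dy": -0.4,"dz": 0,"ax": 0,"ay": 0,"az": 0,"gripper": 1},{"dx": -0.04,"dy": -0.8,"dz": 0,"ax": 0,"ay": 0,"az": 0,"gripper": 1},{"dx": -0.04,"dy": -1,"dz": 0,"ax": 0,"ay": 0,"az": 0,"gripper": 1},{"dx": -0.04,"dy": -1.0,"dz": 0,"ax": 0,"ay": 0,"az": 0,"gripper": 1},{"dx": -0.04,"dy": -1.0,"dz": 0,"ax": 0,"ay": 0,"az": 0,"gripper": 1}])

```text
time: 1.65
eef_pos: [0.5499, -0.2399, 0.2765]
tcp_rot: [0.095, 0.996, 0.001, -0.0]
contact_force: [0.6, 0.0, 0.6]
opening: 1.001
finger_force: 0.0
```

```bash
cat >> h.py <<'E'
from scipy.spatial.transform import Rotation as R
def wrist():
    s=get_state();d=imaging.read_camera('wrist')
    T=np.eye(4);T[:3,:3]=R.from_quat(s['tcp_rot']).as_matrix();T[:3,3]=s['eef_pos']
    d['extrinsics']=T@np.asarray(d['mount']);np.savez('/tmp/wrist.npz',**{k:np.asarray(v) for k,v in d.items()});return s,d
E
python3 - <<'E'
from h import *
s,d=wrist();print(s['eef_pos'],s['tcp_rot'],s['qpos'],s['time'],d['extrinsics'].round(3))
cv2.imwrite('pics/w2.png',cv2.resize(d['frame'],(800,600)))
E
```

```text
[ 0.54987858 -0.23989835  0.27653953] [ 9.46324963e-02  9.95511980e-01  5.83925560e-04 -4.97903650e-04] [-5.80623910e-01  8.28867633e-02  1.70195960e+00  5.80782518e-04
  1.35817223e+00 -1.96199452e+00] 1.65 [[ 0.187 -0.947 -0.259  0.484]
 [ 0.982  0.181  0.049 -0.227]
 [ 0.001 -0.264  0.965  0.433]
 [ 0.     0.     0.     1.   ]]
```

View pics/w2.png

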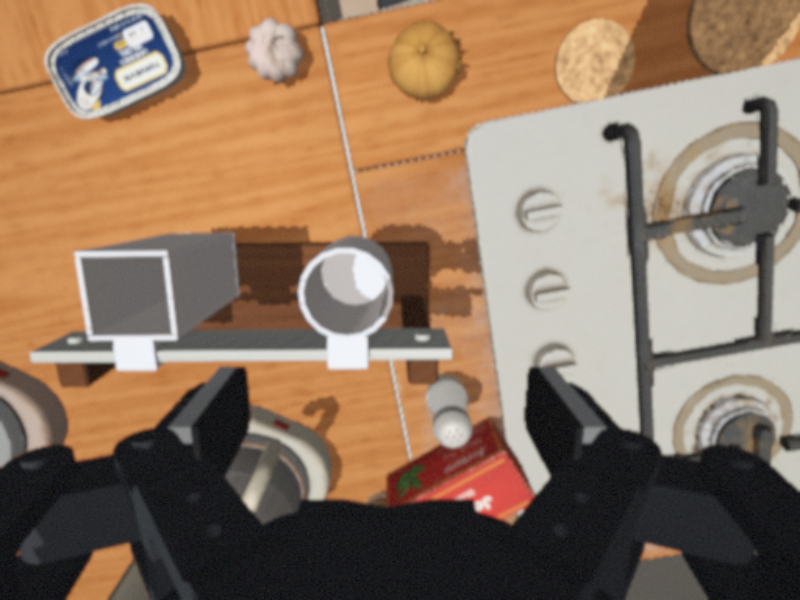

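Wrist view: round rim ellipse (298–394, 246–339), hook (328–368, 335–368), bar edge from (30,357) to (452,353). The square pot is to the left at (78–176, 250–340).

```bash
python3 - <<'E'
from h import *
d=dict(np.load('/tmp/wrist.npz'));c=lambda x,y,z:ray(d,x*.64-.2,y*.64-.2,z).round(4)
for n,x,y,z in[('ctr',346,292,.173),('L',298,292,.173),('R',394,292,.173),('T',346,246,.173),('B',346,339,.173),('barL',30,353,.17),('barR',452,346,.17),('sqL',126,295,.173),('sm',595,60,.008),('hL',328,367,.173),('hR',368,367,.173)]:print(n,c(x,y,z))
a=c(452,346,.17)-c(30,353,.17);print('yaw bar y axis',np.degrees(np.arctan2(a[1],a[0])))
s=get_state();y=R.from_quat(s['tcp_rot']).as_matrix()[:,1];print('tool y',np.degrees(np.arctan2(y[1],y[0])))
E
```

```text
ctr [ 0.5478 -0.263   0.173 ]
L [ 0.5426 -0.2906  0.173 ]
R [ 0.5531 -0.2355  0.173 ]
T [ 0.5213 -0.2573  0.173 ]
B [ 0.5764 -0.2692  0.173 ]
barL [ 0.5501 -0.462   0.17  ]
barR [ 0.5941 -0.207   0.17  ]
sqL [ 0.5254 -0.3899  0.173 ]
sm [ 0.43  -0.038  0.008]
hL [ 0.5922 -0.2838  0.173 ]
hR [ 0.5968 -0.2598  0.173 ]
yaw bar y axis 80.21006890001364
tool y 79.20673090142272
```

Emit:
jog_arm(increments=[{"dx": -0.01,"dy": -0.19,"dz": 0,"ax": 0,"ay": 0,"az": 0.01,"gripper": 1},{"dx": -0.01,"dy": -0.19,"dz": -0.3,"ax": 0,"ay": 0,"az": 0.01,"gripper": 1},{"dx": -0.01,"dy": -0.19,"dz": -0.5,"ax": 0,"ay": 0,"az": 0.01,"gripper": 1},{"dx": -0.01,"dy": -0.19,"dz": -0.7,"ax": 0,"ay": 0,"az": 0.01,"gripper": 1},{"dx": -0.01,"dy": -0.19,"dz": -0.85,"ax": 0,"ay": 0,"az": 0.01,"gripper": 1},{"dx": -0.01,"dy": -0.19,"dz": -1,"ax": 0,"ay": 0,"az": 0.01,"gripper": 1},{"dx": -0.01,"dy": -0.19,"dz": -1,"ax": 0,"ay": 0,"az": 0.01,"gripper": 1}])

```text
time: 2.4
eef_pos: [0.5475, -0.2599, 0.1538]
tcp_rot: [0.085, 0.996, 0.002, -0.003]
contact_force: [0.1, -0.1, -0.6]
opening: 1.0
finger_force: 0.0
```

Emit:
jog_arm(increments=[{"dx": 0,"dy": 0,"dz": -0.06,"ax": 0,"ay": 0,"az": 0,"gripper": 1},{"dx": 0,"dy": 0,"dz": -0.06,"ax": 0,"ay": 0,"az": 0,"gripper": 0.5},{"dx": 0,"dy": 0,"dz": -0.06,"ax": 0,"ay": 0,"az": 0,"gripper": 0.3},{"dx": 0,"dy": 0,"dz": -0.06,"ax": 0,"ay": 0,"az": 0,"gripper": 0.1},{"dx": 0,"dy": 0,"dz": -0.06,"ax": 0,"ay": 0,"az": 0,"gripper": -1},{"dx": 0,"dy": 0,"dz": -0.06,"ax": 0,"ay": 0,"az": 0,"gripper": -1},{"dx": 0,"dy": 0,"dz": -0.06,"ax": 0,"ay": 0,"az": 0,"gripper": -1},{"dx": 0,"dy": 0,"dz": -0.06,"ax": 0,"ay": 0,"az": 0,"gripper": -1}], force=40)

```text
time: 3.2
eef_pos: [0.5495, -0.2633, 0.1518]
tcp_rot: [0.086, 0.996, -0.001, 0.001]
contact_force: [-3.1, -0.4, 6.6]
opening: 0.618
finger_force: 41.2
```

Gripped. Lift straight up.

Emit:
jog_arm(increments=[{"dx": 0,"dy": 0,"dz": 0.06,"ax": 0,"ay": 0,"az": 0,"gripper": -1},{"dx": 0,"dy": 0,"dz": 0.14,"ax": 0,"ay": 0,"az": 0,"gripper": -1},{"dx": 0,"dy": 0,"dz": 0.22,"ax": 0,"ay": 0,"az": 0,"gripper": -1},{"dx": 0,"dy": 0,"dz": 0.3,"ax": 0,"ay": 0,"az": 0,"gripper": -1},{"dx": 0,"dy": 0,"dz": 0.38,"ax": 0,"ay": 0,"az": 0,"gripper": -1},{"dx": 0,"dy": 0,"dz": 0.45,"ax": 0,"ay": 0,"az": 0,"gripper": -1},{"dx": 0,"dy": 0,"dz": 0.5,"ax": 0,"ay": 0,"az": 0,"gripper": -1},{"dx": 0,"dy": 0,"dz": 0.5,"ax": 0,"ay": 0,"az": 0,"gripper": -1},{"dx": 0,"dy": 0,"dz": 0.5,"ax": 0,"ay": 0,"az": 0,"gripper": -1}])

```text
time: 4.1
eef_pos: [0.5488, -0.2627, 0.2098]
tcp_rot: [0.086, 0.996, 0.0, -0.0]
contact_force: [-0.2, 0.8, -2.2]
opening: 0.608
finger_force: 43.7
```

```bash
python3 - <<'E'
from h import *
d=grab('side');w=wrist()[1]
cv2.imwrite('pics/l.png',np.hstack([cv2.resize(d['frame'][60:210,190:300],(400,545)),cv2.resize(w['frame'][100:384,120:380],(400,545))]))
E
```

```text
(no output)
```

View pics/l.png

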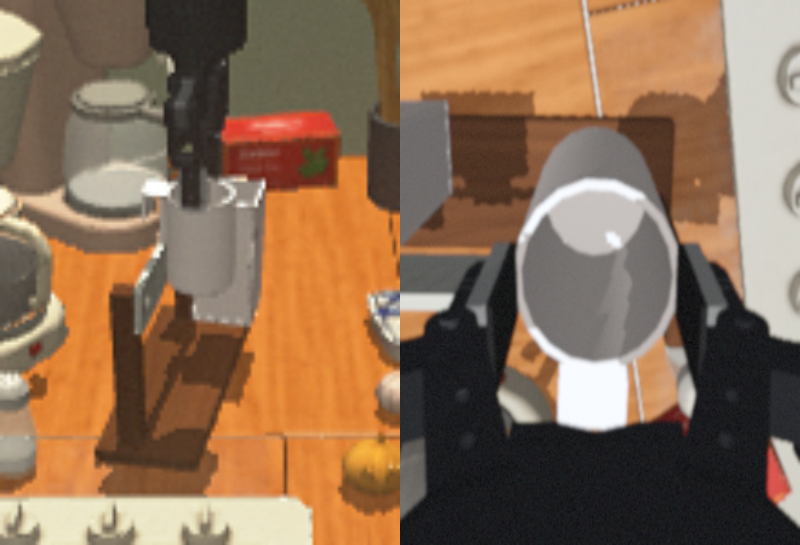

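Pot is in the gripper, upright, with the hook clear of the bar. Back off to -x, then over to the mat.

Emit:
jog_arm(increments=[{"dx": -0.15,"dy": 0.03,"dz": 0.1,"ax": 0,"ay": 0,"az": 0,"gripper": -1},{"dx": -0.35,"dy": 0.07,"dz": 0.1,"ax": 0,"ay": 0,"az": 0,"gripper": -1},{"dx": -0.55,"dy": 0.15,"dz": 0.1,"ax": 0,"ay": 0,"az": 0,"gripper": -1},{"dx": -0.68,"dy": 0.3,"dz": 0.1,"ax": 0,"ay": 0,"az": 0,"gripper": -1},{"dx": -0.7,"dy": 0.5,"dz": 0.1,"ax": 0,"ay": 0,"az": 0,"gripper": -1},{"dx": -0.7,"dy": 0.75,"dz": 0.1,"ax": 0,"ay": 0,"az": 0,"gripper": -1},{"dx": -0.7,"dy": 1,"dz": 0.1,"ax": 0,"ay": 0,"az": 0,"gripper": -1}])

```text
time: 4.9
eef_pos: [0.4644, -0.1418, 0.2214]
tcp_rot: [0.087, 0.996, 0.0, -0.0]
contact_force: [1.4, 0.4, -1.2]
opening: 0.613
finger_force: 43.7
```

Emit:
jog_arm(increments=[{"dx": 0,"dy": 0.25,"dz": 0,"ax": 0,"ay": 0,"az": 0,"gripper": -1},{"dx": 0,"dy": 0.5,"dz": 0,"ax": 0,"ay": 0,"az": 0,"gripper": -1},{"dx": 0,"dy": 0.75,"dz": 0,"ax": 0,"ay": 0,"az": 0,"gripper": -1},{"dx": 0,"dy": 1,"dz": 0,"ax": 0,"ay": 0,"az": 0,"gripper": -1}])

```text
time: 5.3
eef_pos: [0.4645, -0.0215, 0.2215]
tcp_rot: [0.086, 0.996, 0.0, -0.0]
contact_force: [-1.0, -0.6, -1.7]
opening: 0.615
finger_force: 43.7
```

Emit:
jog_arm(increments=[{"dx": -0.05,"dy": 0.25,"dz": 0,"ax": 0,"ay": 0,"az": 0,"gripper": -1},{"dx": -0.1,"dy": 0.5,"dz": 0,"ax": 0,"ay": 0,"az": 0,"gripper": -1},{"dx": -0.15,"dy": 0.7,"dz": 0,"ax": 0,"ay": 0,"az": 0,"gripper": -1},{"dx": -0.2,"dy": 0.85,"dz": 0,"ax": 0,"ay": 0,"az": 0,"gripper": -1},{"dx": -0.25,"dy": 0.92,"dz": 0,"ax": 0,"ay": 0,"az": 0,"gripper": -1},{"dx": -0.25,"dy": 0.92,"dz": 0,"ax": 0,"ay": 0,"az": 0,"gripper": -1},{"dx": -0.25,"dy": 0.92,"dz": 0,"ax": 0,"ay": 0,"az": 0,"gripper": -1}])

```text
time: 6.0
eef_pos: [0.435, 0.0872, 0.2218]
tcp_rot: [0.086, 0.996, -0.0, 0.0]
contact_force: [0.4, -0.7, -1.9]
opening: 0.614
finger_force: 43.7
```

```bash
python3 - <<'E'
from h import *
s=get_state();print(s['eef_pos'],s['qpos'],s['time'])
d=grab('side');w=wrist()[1]
cv2.imwrite('pics/m.png',np.hstack([cv2.resize(d['frame'][140:320,230:362],(400,545)),cv2.resize(w['frame'][100:384,120:380],(400,545))]))
E
```

```text
[0.43504295 0.08717412 0.22184063] [-3.13138612e-02 -2.52057023e-01  2.11380023e+00 -5.86214601e-04
  1.27964851e+00 -1.42917686e+00] 6.0
```

View pics/m.png

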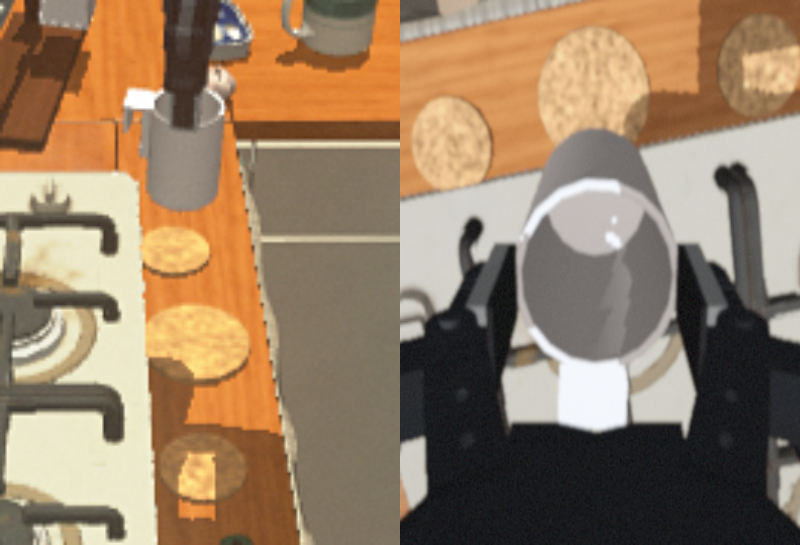

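Side and wrist views show the pot upright, held above the front strip. In the wrist crop the big mat spans x 538–650, with its top at y 27, left-edge extreme at about y 92. I'll refine the mat position.

```bash
python3 - <<'E'
from h import *
d=dict(np.load('/tmp/wrist.npz'));c=lambda x,y:ray(d,(x-400)*.65+120-.2,y*.5211+100-.2,.008)
L,Rr,T=c(538,92),c(650,96),c(597,27);print(L,Rr,T,np.linalg.norm(L-Rr),(L+Rr)/2)
u=T-(L+Rr)/2;print(np.linalg.norm(u), T-u/np.linalg.norm(u)*.046)
# rim centre in wrist view
from h import ray
for z in(.23,):print([ray(d,(x-400)*.65+120-.2,y*.5211+100-.2,z).round(4) for x,y in((519,272),(677,272),(598,182),(598,363))])
E
```

```text
[0.40867917 0.04384014 0.008     ] [0.42694824 0.1335524  0.008     ] [0.37631288 0.0983524  0.008     ] 0.09155352453167838 [0.4178137  0.08869627 0.008     ]
0.04260937989231257 [0.42111611 0.08792789 0.008     ]
[array([0.4344, 0.0598, 0.23  ]), array([0.4441, 0.1154, 0.23  ]), array([0.4128, 0.0922, 0.23  ]), array([0.4686, 0.0825, 0.23  ])]
```

```bash
python3 - <<'E'
from h import *
d=dict(np.load('/tmp/wrist.npz'));P=cloud(d);m=(P[...,2]>.15)&(P[...,2]<.3)&(np.hypot(P[...,0]-.438,P[...,1]-.088)<.06)
m&=(d['frame'].min(-1)>150);q=P[m];print(m.sum(),np.percentile(q[:,2],[5,25,50,75,95,99]))
h=q[(q[:,0]>.47)];print('hook',len(h),np.median(h,0) if len(h) else 0)
d=dict(np.load('/tmp/side.npz'));P=cloud(d);m=(np.hypot(P[...,0]-.438,P[...,1]-.088)<.05)&(P[...,2]>.1)&(P[...,2]<.3)&(d['frame'].min(-1)>90)
q=P[m];print(m.sum(),np.percentile(q[:,2],[0,1,5,50,95,99,100]))
E
```

```text
4678 [0.16490628 0.16598687 0.24103821 0.24189364 0.24282048 0.28191041]
hook 715 [0.47494752 0.08068746 0.24202972]
917 [0.16249727 0.16678458 0.17031738 0.2176831  0.24397809 0.26050949
 0.27118437]
```

Depth agrees: rim at 0.242, so the underside is at TCP z − 0.0595. Lower.

Emit:
jog_arm(increments=[{"dx": -0.06,"dy": 0.01,"dz": 0,"ax": 0,"ay": 0,"az": 0,"gripper": -1},{"dx": -0.12,"dy": 0.01,"dz": -0.15,"ax": 0,"ay": 0,"az": 0,"gripper": -1},{"dx": -0.12,"dy": 0.01,"dz": -0.35,"ax": 0,"ay": 0,"az": 0,"gripper": -1},{"dx": -0.12,"dy": 0.01,"dz": -0.55,"ax": 0,"ay": 0,"az": 0,"gripper": -1},{"dx": -0.12,"dy": 0.01,"dz": -0.75,"ax": 0,"ay": 0,"az": 0,"gripper": -1},{"dx": -0.12,"dy": 0.01,"dz": -0.9,"ax": 0,"ay": 0,"az": 0,"gripper": -1},{"dx": -0.12,"dy": 0.01,"dz": -1,"ax": 0,"ay": 0,"az": 0,"gripper": -1},{"dx": -0.12,"dy": 0.01,"dz": -1,"ax": 0,"ay": 0,"az": 0,"gripper": -1},{"dx": -0.12,"dy": 0.01,"dz": -1,"ax": 0,"ay": 0,"az": 0,"gripper": -1}])

```text
time: 7.0
eef_pos: [0.421, 0.0887, 0.1025]
tcp_rot: [0.086, 0.996, 0.0, 0.0]
contact_force: [1.1, 0.9, -1.2]
opening: 0.608
finger_force: 43.7
```

Emit:
jog_arm(increments=[{"dx": 0,"dy": 0,"dz": -0.08,"ax": 0,"ay": 0,"az": 0,"gripper": -1},{"dx": 0,"dy": 0,"dz": -0.15,"ax": 0,"ay": 0,"az": 0,"gripper": -1},{"dx": 0,"dy": 0,"dz": -0.19,"ax": 0,"ay": 0,"az": 0,"gripper": -1},{"dx": 0,"dy": 0,"dz": -0.22,"ax": 0,"ay": 0,"az": 0,"gripper": -1},{"dx": 0,"dy": 0,"dz": -0.22,"ax": 0,"ay": 0,"az": 0,"gripper": -1},{"dx": 0,"dy": 0,"dz": -0.22,"ax": 0,"ay": 0,"az": 0,"gripper": -1}])

```text
time: 7.6
eef_pos: [0.4207, 0.0889, 0.0755]
tcp_rot: [0.086, 0.996, 0.0, -0.0]
contact_force: [-0.2, -0.2, -1.9]
opening: 0.612
finger_force: 43.7
```

```bash
python3 - <<'E'
from h import *
s=get_state();print(s['eef_pos'],s['qpos'],s['time'],s['contact_force'])
d=grab('side')
cv2.imwrite('pics/n.png',cv2.resize(d['frame'][190:290,240:340],(600,600),interpolation=2))
E
```

```text
[0.4206602  0.08885068 0.07553274] [-2.87403075e-02 -9.35940868e-02  2.26888642e+00  1.02782520e-05
  9.66314104e-01 -1.42678907e+00] 7.6 [-0.16335737 -0.15731937 -1.88689839]
```

View pics/n.png

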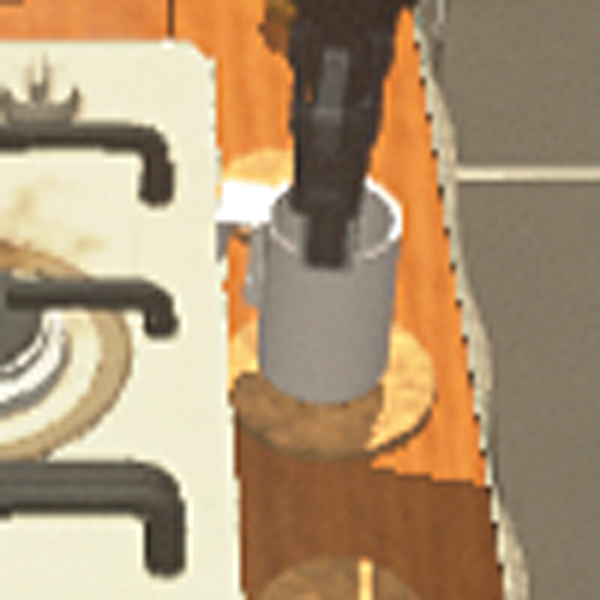

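The pot is over the mat: bottom at x 258–392, mat at x 230–435, so it is centred within about 3 mm and roughly 8 mm above. Now lower to contact.

Emit:
jog_arm(increments=[{"dx": 0,"dy": 0,"dz": -0.02,"ax": 0,"ay": 0,"az": 0,"gripper": -1},{"dx": 0,"dy": 0,"dz": -0.04,"ax": 0,"ay": 0,"az": 0,"gripper": -1},{"dx": 0,"dy": 0,"dz": -0.055,"ax": 0,"ay": 0,"az": 0,"gripper": -1},{"dx": 0,"dy": 0,"dz": -0.055,"ax": 0,"ay": 0,"az": 0,"gripper": -1},{"dx": 0,"dy": 0,"dz": -0.055,"ax": 0,"ay": 0,"az": 0,"gripper": -1}])

```text
time: 8.15
eef_pos: [0.4205, 0.0888, 0.0688]
tcp_rot: [0.086, 0.996, -0.0, -0.0]
contact_force: [-0.7, -0.4, -2.0]
opening: 0.614
finger_force: 43.7
```

Emit:
jog_arm(increments=[{"dx": 0,"dy": 0,"dz": -0.01,"ax": 0,"ay": 0,"az": 0,"gripper": -1},{"dx": 0,"dy": 0,"dz": -0.015,"ax": 0,"ay": 0,"az": 0,"gripper": -1},{"dx": 0,"dy": 0,"dz": -0.015,"ax": 0,"ay": 0,"az": 0,"gripper": -1},{"dx": 0,"dy": 0,"dz": -0.015,"ax": 0,"ay": 0,"az": 0,"gripper": -1}])

```text
time: 8.55
eef_pos: [0.4217, 0.0886, 0.0682]
tcp_rot: [0.086, 0.996, -0.0, 0.001]
contact_force: [0.6, -1.6, 6.6]
opening: 0.614
finger_force: 45.2
```

Contact made (about 8 N). Release gradually.

Emit:
jog_arm(increments=[{"dx": 0,"dy": 0,"dz": 0,"ax": 0,"ay": 0,"az": 0,"gripper": 0.25},{"dx": 0,"dy": 0,"dz": 0,"ax": 0,"ay": 0,"az": 0,"gripper": 0.35},{"dx": 0,"dy": 0,"dz": 0,"ax": 0,"ay": 0,"az": 0,"gripper": 0.5},{"dx": 0,"dy": 0,"dz": 0,"ax": 0,"ay": 0,"az": 0,"gripper": 0.8},{"dx": 0,"dy": 0,"dz": 0,"ax": 0,"ay": 0,"az": 0,"gripper": 1},{"dx": 0,"dy": 0,"dz": 0,"ax": 0,"ay": 0,"az": 0,"gripper": 1},{"dx": 0,"dy": 0,"dz": 0,"ax": 0,"ay": 0,"az": 0,"gripper": 1}], force=20)

```text
time: 9.25
eef_pos: [0.4205, 0.0889, 0.067]
tcp_rot: [0.086, 0.996, 0.0, -0.0]
contact_force: [-0.6, 0.6, -1.3]
opening: 0.998
finger_force: 0.0
```

Emit:
jog_arm(increments=[{"dx": 0,"dy": 0,"dz": 0.1,"ax": 0,"ay": 0,"az": 0,"gripper": 1},{"dx": 0,"dy": 0,"dz": 0.25,"ax": 0,"ay": 0,"az": 0,"gripper": 1},{"dx": 0,"dy": 0,"dz": 0.45,"ax": 0,"ay": 0,"az": 0,"gripper": 1},{"dx": 0,"dy": 0,"dz": 0.7,"ax": 0,"ay": 0,"az": 0,"gripper": 1},{"dx": 0,"dy": 0,"dz": 1,"ax": 0,"ay": 0,"az": 0,"gripper": 1},{"dx": 0,"dy": 0,"dz": 1,"ax": 0,"ay": 0,"az": 0,"gripper": 1},{"dx": 0,"dy": 0,"dz": 1,"ax": 0,"ay": 0,"az": 0,"gripper": 1}])

```text
time: 9.95
eef_pos: [0.4213, 0.0888, 0.1889]
tcp_rot: [0.086, 0.996, 0.0, 0.002]
contact_force: [-0.0, 0.4, -0.0]
opening: 0.997
finger_force: 0.0
```

```bash
python3 - <<'E'
from h import *
d=grab('side')
cv2.imwrite('pics/o.png',cv2.resize(d['frame'][90:310,200:360],(436,600),interpolation=2))
P=cloud(d);m=(np.hypot(P[...,0]-.42,P[...,1]-.088)<.03)&(P[...,2]>.08)&(P[...,2]<.1);q=P[m];print(m.sum(),q.min(0),q.max(0),get_state()['contact_force'])
E
```

```text
131 [0.39575629 0.06091362 0.08000205] [0.44915806 0.11784176 0.09187284] [ 0.00418246  0.16027695 -0.70661342]
```

View pics/o.png

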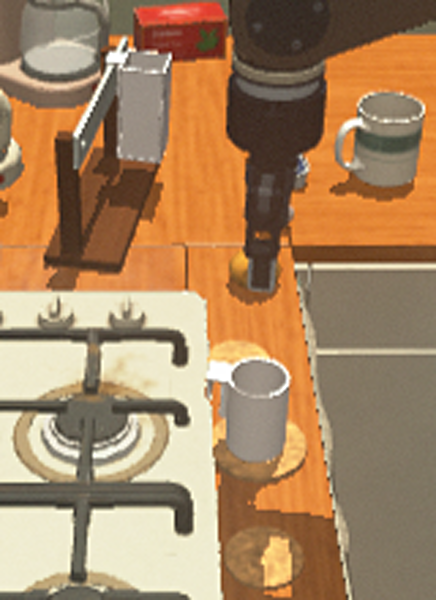

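The pot stands upright on the big mat at (257,410), and the square pot still hangs at (143,110). The gripper is clear, so I'm handing in.

```bash
python3 -c "
from plant import job;print(job.sign_off())"
```

```text
the job is handed in; nothing more can be done
None
```

The round pot is upright and released in the middle of the 92 mm cork mat, the square pot still hangs on the rail, and the job is handed in after about 10 s of robot time; no verdict came back.

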